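Close the air-sample plate and hold it up to the inspection camera

TASK

The air sampler has finished its run: pick up the loose plate lid from the tray and put it fully down on the open agar plate while that still sits on the sampler, without touching the agar. Then lift the closed plate off, never uncovered, and hold it in the air in front of the inspection camera, its underside towards the lens, square to it and centred, 130 mm from the front of the ring light. Finish while still holding it there, lid on, and leave the camera's aim and everything else on the table as they are.

Things in the scene. Friction and masses are not known exactly. Their poses are not given: they have to be found in the camera images.
- plate: the open contact plate (small round agar dish, about 40 g) on the air sampler. Foot flange 63 mm in diameter, 6 mm high (grip it here); above it a dish wall 54 mm in diameter, up to 12 mm, top edge bevelled. Origin: centre of its underside (flange's lower face); z up out of the agar. Underside recessed 3 mm over the 51 mm plate holder, 2 mm play all round: lift it straight up.
- agar: the amber agar in the open plate, a disc 49 mm in diameter whose top stands 12 mm above the plate's underside; part of the plate, with the plate's origin and axes. Fingers must not touch it.
- lid: the plate's loose lid (14 g), a frosted round cap lying skirt down on the tray: 62 mm outside, 58 mm inside diameter (2 mm play all round on the dish wall), 10 mm high, top 2 mm thick. Origin: centre of the skirt's lower edge; z up. Fully on, its skirt stands on the plate's flange: origin 6 mm above the plate's origin; the closed plate is 16 mm high.
- sampler: the air sampler, a fixed upright aluminium cylinder 112 mm in diameter, with a bar handle on one side (to 95 mm from the axis, below 125 mm). Top deck 146 mm above the table; a 24 mm stem in its middle carries the round plate holder, top 190 mm above the table, so the plate's underside is at 187 mm, with free room for fingers all round and 41 mm below it. Origin: centre of its foot.
- tray: a fixed stainless tray, 230 mm (x) by 300 mm (y), floor 2 mm above the table, rim 15 mm above the table. The loose lid, the stacked spare plates and the sampling head lie on it, in any order. Origin: centre of its underside.
- camera: the inspection camera's fixed stand: a round steel foot 110 mm in diameter with a fork; the head tilts in it about a level axis 125 mm above the table. Origin: centre of the foot on the table; at its yaw 0 the head leans towards the robot (-x of the stand).
- cam_head (a joint): tilt of the camera head from looking straight up (0 rad), growing as it leans towards the stand's -x side; stays where it is set by friction. Do not turn it.
- cam_front (a point): centre of the front face of the ring light (90 mm in diameter) around the lens. Its z axis is the camera's line of sight, pointing out of the lens, upwards and leaning by the tilt.
- cam_focus (a point): the point on the line of sight 130 mm in front of the ring light, where the centre of the plate's underside belongs. Same axes as cam_front: the plate's z axis is to lie along its z axis (lid away from the lens).
- sieve_head: the perforated sampling head of the air sampler, taken off: an aluminium disc 100 mm in diameter and 27 mm high with a pattern of small holes in its top, lying on the tray. Origin: centre of its underside. Leave alone.
- spare_plate: the lower of two unused contact plates stacked on the tray, each with its own lid on, 63 mm in diameter and 16 mm high (stack 32 mm; the loose lid lies alone and is only 10 mm high). Origin: centre of its underside. Leave alone.
- spare_top: the upper of the two stacked unused contact plates, the same. Origin: centre of its underside. Leave alone.
- settle_low: the lower of two larger closed petri dishes stacked at the left side of the table, each 91 mm in diameter and 15 mm high. Origin: centre of its underside. Leave alone.
- settle_top: the upper one of the two stacked larger petri dishes. Origin: centre of its underside. Leave alone.
- spray: a white trigger spray bottle, 72 mm in diameter, 218 mm high, nozzle to 72 mm from its axis, standing beside the camera. Origin: centre of its underside. Leave alone.
- marker: a marker pen lying on the table between the sampler and the tray, 130 mm long along its x axis, 13 mm thick. Origin: under its middle. Leave alone.
- swab_tube: a capped swab tube lying beside the camera, 150 mm long along its x axis, 18 mm thick. Origin: under its middle. Leave alone.
Things that resemble listed ones, but are neither listed nor needed, are in the scene too. Leave any green or purple look-alike of the lid alone.

How it is judged:
By the outcome, as a careful person would: the job done as asked, in the order asked, and still so for the second after the job is handed in, while the arm keeps its last pose, push and grip.
It also fails if it takes over 45 s, if anything falls off the work surface, if the arm or the gripper's body presses on something with over 40 N, if the wrist force passes 120 N, or if a joint passes its speed limit or range.

ROBOT

A 6-joint arm with a two-finger parallel gripper is mounted at the origin on the work surface. World frame = base frame: x ahead of the robot, y to its left, z up, the work surface at z = 0. Lengths are in m, angles in rad, forces in N, time in s.
With the tool pointing down it reaches from about 0.3 to 0.775 m from the base axis. Payload 14.6 kg.
Tool frame: the origin (TCP) lies on the mounting face of the last link; the fingertips stand 199 mm ahead of it and the grasp point (between the pads) lies 180 mm ahead of it; z points along the fingers, y is the direction in which the jaws open and shut (so a half turn about z gives the same grasp; the last joint's range is limited). The gripper opens to 94 mm and grips with 3 to 60 N. Pads are 16 mm wide; open, the fingers measure 119 mm over their backs; the gripper's body (75 mm by 177 mm) begins 78 mm behind the grasp point.
Start: joints at [-1.358, 0.3, 1.521, -0, 1.321, -0.067], TCP at [0.152, -0.529, 0.405] pointing down, gripper open.
Joint ranges: [-3.03, 3.03], [-0.79, 2.21], [0.23, 2.52], [-1.04, 4.18], [0, 3.07], [-2.55, 2.55]. Speed limits (rad/s): [2.22, 2.22, 2.57, 3.14, 3.14, 3.14].

INTERFACE

Orientations are given as [roll, pitch, yaw] about the fixed x, y, z axes, in that order (R = Rz(yaw) Ry(pitch) Rx(roll)).
In Python, from station import sensors, vision, job gives the robot as it stands. The module is installed in compiled form; this text tells all that it offers.
- The arm moves only by the tool arm_command, never from a script. Its argument "plan" is one flat list of numbers, 5 for each row, row after row: the closure, from -1 (fully open) to 1 (shut), so that 0 is half open, then the shift along the world's x, y, z scaled (see below), then the turn about the world's z scaled (see below). A call has 1 to 20 rows; each row is the pose to reach, as a shift and turn from the pose commanded when the call began; what a row does not reach only later rows make up. The controller multiplies each number of a shift by 400 mm and each number of a turn by 120 degrees. A row lasts 1/10 s, in which the tool goes at most 50 mm and 8.59 degrees, less where a joint would pass 70% of its speed; a pose out of reach is approached as far as the arm can. A call with a number of a shift or a turn outside -1 to 1 is refused whole. A call with a gripper value outside its range is refused whole. The fingers move at their own pace and stop on an object; "newtons" is the grip in N (left out, the last holds). Time passes only in rows, so rows that repeat a pose let the fingers close. It gives the time, the measured TCP pose, the force and the opening at its end, in the units of the state.
- sensors.get_obs(): the state, without advancing time (a new reading comes with each control period).
- vision.camera(name): name is "scene" or "top"; returns the picture (400x640x3 uint8, blue, green, red); there is no depth.
- vision.camera_params(name): a dict with "intrinsics" (3x3 intrinsics, pixels), "rvec" (rotation vector, rad) and "tvec" (3), from world to camera coordinates, as OpenCV has them. Camera axes: x right, y down, z forward; pixel columns grow to the right and rows downward; lengths in m; the calibration is good to about 2 mm. A picture is of the moment at which its call begins. camera_params takes no time and is no camera call.
- job.hand_in(): hands the job in, once; it reports no verdict.
Trained networks look in the newest picture that a camera, given by its name, has taken for a name from the list of things; names that differ only in an ending like _2 or _b are one class to them, and where a whole thing is asked for, a point or a joint stands for the part that bears it (a point fixed in the world has none). Each returns a list of dicts, best first, with "confidence" (0 to 1); they miss things now and then, are a little off and sometimes report something else, mostly with a low value. They report only what shows in the picture. A call takes as long as a camera call. They do not tell look-alikes from the thing itself.
- vision.search_frame(name, camera): "at" ([row, column] in pixels, amid what is visible of it).
- vision.silhouettes(name, camera): "mask" (400x640 bool, what is visible of it) and "at" ([row, column] in pixels, amid what is visible of it).
- vision.pinpoint(name, camera): "at" ([row, column] in pixels: a listed point, or the origin of a listed thing).
The state is a dict: "time_s": time; "qpos": joint angles; "joint_vel": joint speeds; "tau": joint torques, N m; "ee_pos": TCP position; "eef_rot": TCP orientation; "force": force on the tool from outside, world axes, zero at the start; "moment": the same for the moment, N m; "grip_width": finger opening in m.
Only numpy, scipy, OpenCV 4.12 (cv2) and the standard library are available. Lean on these libraries where they do the work, as an engineer would, in place of code of your own. Each camera call takes 0.05 s, during which the arm holds its last target.

## Working session

There is one attempt and no reset: what is moved stays moved. The work goes in short steps, Python scripts to look and compute and a tool call to move; the robot and the scene stay as the last step left them, time stands still between calls to the robot, and variables do not carry over. Pictures are saved under pics/ and viewed, and the job is handed in when it is done.

Besides the shell and the picture viewer there is one more tool, called in YAML: its name, and indented under it one key for each argument. arm_command: Moves the arm, as the interface text tells. Its arguments: {"type":"object","properties":{"plan":{"type":"array"},"newtons":{"type":"number"}},"required":["plan"]}

```bash
mkdir -p pics; ls; cat > h.py <<'E'
import numpy as np, cv2
from station import sensors, vision, job
def P(n):
    p=vision.camera_params(n); K=np.array(p['intrinsics'],float); R=cv2.Rodrigues(np.array(p['rvec'],float))[0]; t=np.array(p['tvec'],float).ravel()
    return K,R,t
def proj(n,X):
    K,R,t=P(n); x=(K@(R@np.atleast_2d(X).T+t[:,None])).T; uv=x[:,:2]/x[:,2:]; return uv[:,::-1] # row,col
def ray(n,rc):
    K,R,t=P(n); d=R.T@np.linalg.inv(K)@np.array([rc[1],rc[0],1.]); return -R.T@t,d/np.linalg.norm(d)
def atz(n,rc,z):
    o,d=ray(n,rc); return o+d*(z-o[2])/d[2]
E
python3 - <<'E'
from h import *
for n in ['scene','top']:
    im=vision.camera(n); cv2.imwrite(f'pics/{n}0.png',im)
    K,R,t=P(n); print(n,K.round(1).tolist(),(-R.T@t).round(3),R[2].round(3))
    for k in ['plate','lid','sampler','tray','camera','sieve_head','spare_plate','spare_top','settle_low','spray','marker','swab_tube']:
        print(k,[(np.round(d['at'],1).tolist(),round(d['confidence'],2)) for d in vision.search_frame(k,n)])
    for k in ['cam_front','cam_focus','plate','lid']:
        print('pp',k,[(np.round(d['at'],1).tolist(),round(d['confidence'],2)) for d in vision.pinpoint(k,n)])
o=sensors.get_obs()
print(o)
E
```

```text
pics
scene [[512.6, 0.0, 312.0], [0.0, 512.6, 199.3], [0.0, 0.0, 1.0]] [ 1.75  -0.305  1.058] [-0.792  0.248 -0.558]
plate [([190.2, 370.3], 0.73)]
lid [([254.9, 234.2], 0.72), ([222.6, 238.7], 0.57), ([235.5, 265.1], 0.5), ([284.2, 310.1], 0.34)]
sampler [([224.5, 366.2], 0.65)]
tray [([261.6, 192.0], 0.93), ([295.9, 233.0], 0.7), ([251.1, 231.1], 0.63)]
camera [([286.2, 308.9], 0.68)]
sieve_head [([255.6, 172.1], 0.69), ([276.1, 201.7], 0.64)]
spare_plate [([263.9, 173.7], 0.51)]
spare_top [([254.3, 170.3], 0.72), ([265.6, 312.3], 0.64)]
settle_low [([249.6, 440.6], 0.63), ([255.2, 168.1], 0.43)]
spray [([294.7, 233.4], 0.56)]
marker [([190.2, 369.5], 0.73), ([249.3, 288.4], 0.58), ([248.8, 437.8], 0.43)]
swab_tube [([286.2, 375.2], 0.58)]
pp cam_front [([256.3, 308.8], 0.75), ([306.0, 310.8], 0.43)]
pp cam_focus []
pp plate [([192.6, 366.8], 0.75)]
pp lid [([252.2, 233.2], 0.69), ([237.1, 268.9], 0.66), ([226.6, 237.2], 0.52)]
top [[381.9, 0.0, 322.1], [0.0, 381.9, 203.1], [0.0, 0.0, 1.0]] [0.495 0.094 1.163] [ 0.043 -0.032 -0.999]
plate [([203.6, 242.6], 0.88)]
lid [([277.9, 381.
[... 685 characters left out ...]
([251.4, 353.0], 0.62)]
{'time_s': 1.7, 'qpos': array([-1.35761833e+00,  2.99904161e-01,  1.52100165e+00, -4.21284475e-06,
        1.32069026e+00, -6.66231858e-02]), 'joint_vel': array([-9.22006475e-05,  9.31478633e-04,  2.46503464e-04, -1.72915361e-05,
        6.24841221e-04,  6.49442237e-04]), 'tau': array([-1.36955414e-04, -5.31655455e+01, -3.52917266e+01,  7.08503206e-02,
        2.12701218e-02,  8.89730359e-06]), 'ee_pos': array([ 0.15187362, -0.528608  ,  0.4046426 ]), 'eef_rot': array([-3.14158898e+00,  3.84544350e-06,  2.79802224e-01]), 'force': array([ 0.80304137, -0.60335025, -0.65355956]), 'moment': array([ 0.0439967 ,  0.01356803, -0.0446573 ]), 'grip_width': 0.09426418125068119}
```

View pics/scene0.png

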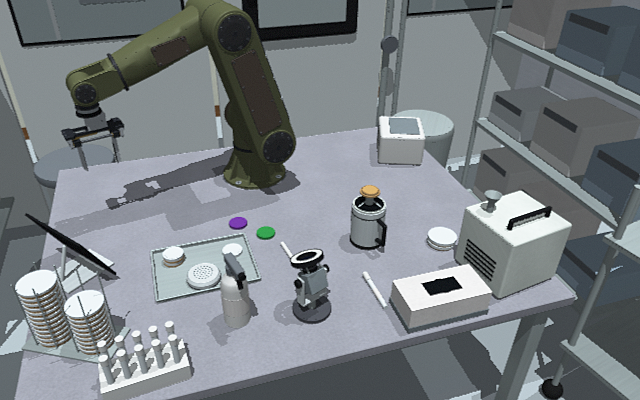

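View pics/top0.png

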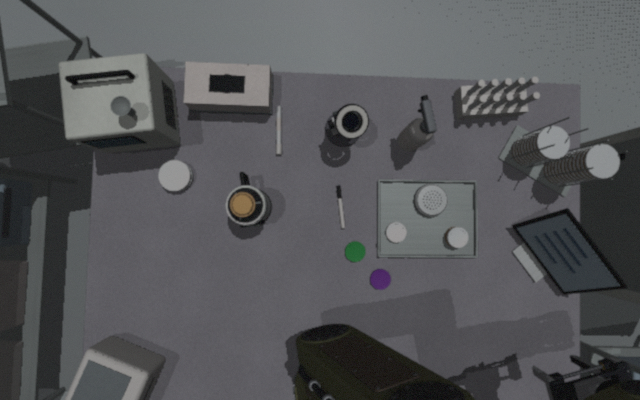

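```bash
python3 - <<'E'
import cv2
t=cv2.imread('pics/top0.png'); s=cv2.imread('pics/scene0.png')
cv2.imwrite('pics/tc.png',cv2.resize(t[150:300,310:510],None,fx=4,fy=4,interpolation=cv2.INTER_CUBIC))
cv2.imwrite('pics/sc.png',cv2.resize(s[180:340,140:340],None,fx=3.7,fy=3.7,interpolation=cv2.INTER_CUBIC))
E
```

```text
(no output)
```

View pics/tc.png

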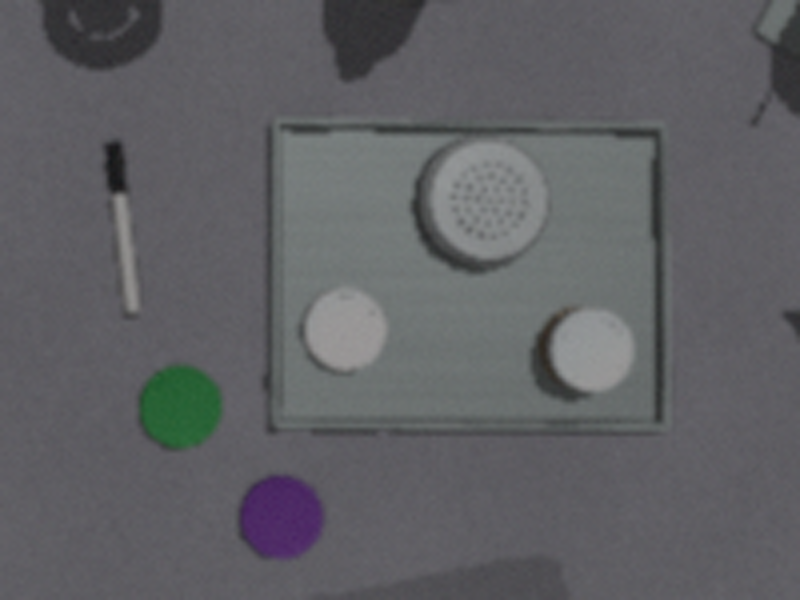

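View pics/sc.png

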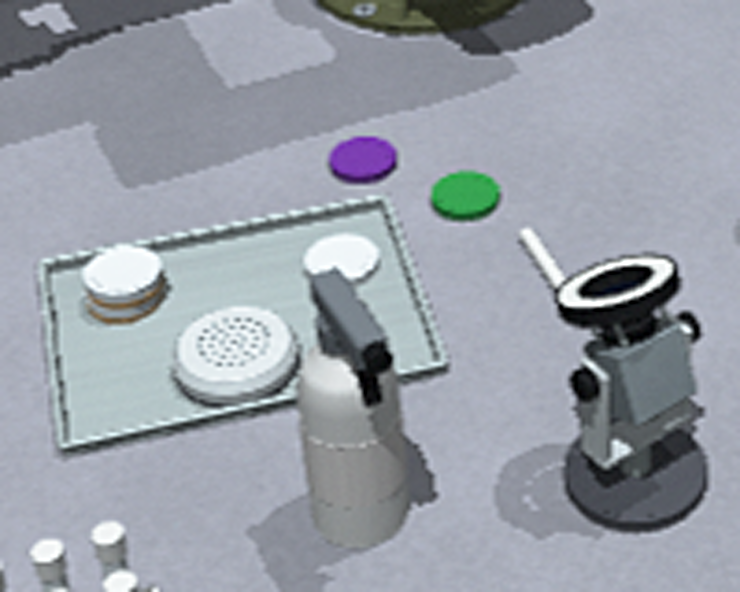

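```bash
python3 - <<'E'
import cv2
t=cv2.imread('pics/top0.png'); s=cv2.imread('pics/scene0.png')
a=cv2.resize(t[90:170,310:400],None,fx=7,fy=7,interpolation=cv2.INTER_CUBIC);a=cv2.convertScaleAbs(a,alpha=1.5)
cv2.imwrite('pics/tc2.png',a)
cv2.imwrite('pics/sc2.png',cv2.resize(s[240:325,275:345],None,fx=7,fy=7,interpolation=cv2.INTER_CUBIC))
E
```

```text
(no output)
```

View pics/tc2.png

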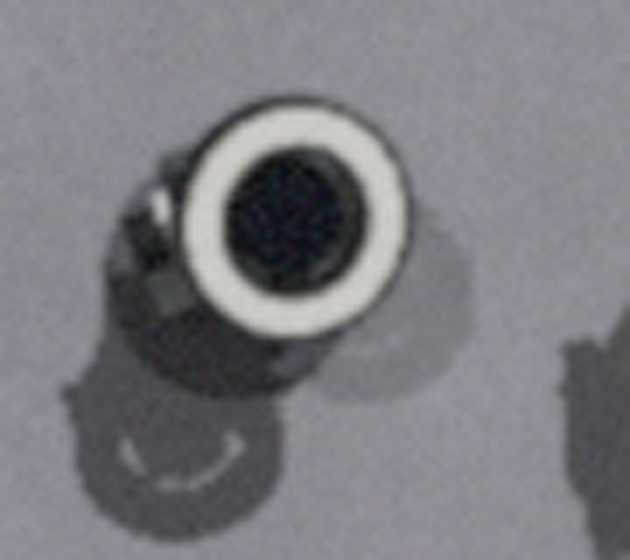

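View pics/sc2.png

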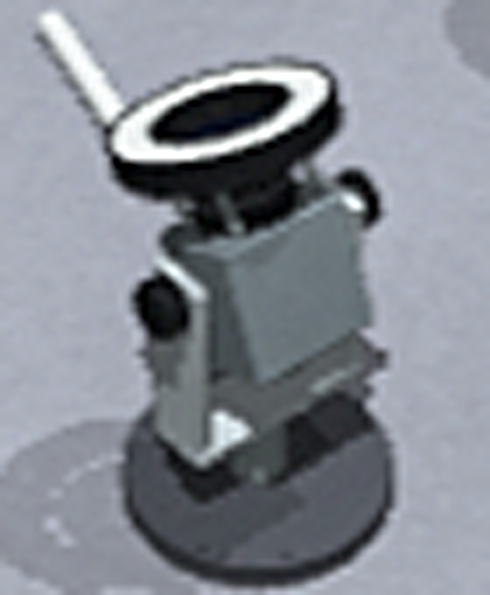

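```bash
cat > fit.py <<'E'
from h import *
from scipy.optimize import least_squares
t=cv2.imread('pics/top0.png'); s=cv2.imread('pics/scene0.png')
def edge(im,r0,r1,c0,c1,th):
    g=cv2.cvtColor(im,cv2.COLOR_BGR2GRAY)[r0:r1,c0:c1]
    g=cv2.resize(g,None,fx=8,fy=8,interpolation=cv2.INTER_CUBIC)
    m=(g>th).astype(np.uint8)
    cs,_=cv2.findContours(m,cv2.RETR_EXTERNAL,cv2.CHAIN_APPROX_NONE)
    c=max(cs,key=cv2.contourArea)[:,0].astype(float)
    c=(c+.5)/8-.5+[c0,r0]
    return c
et=edge(t,100,142,330,374,120)
es=edge(s,248,268,288,326,150)
for e in (et,es): print(cv2.fitEllipse(e.astype(np.float32)),len(e))
ps={n:P(n) for n in('top','scene')}
def projuv(n,X):
    K,R,t=ps[n];x=(K@(R@X.T+t[:,None])).T;return x[:,:2]/x[:,2:]
th=np.linspace(0,2*np.pi,360)
from scipy.spatial import cKDTree
def circ(p):
    c=p[:3];n=np.array([p[3],p[4],1]);n/=np.linalg.norm(n)
    u=np.cross(n,[0,1,0]);u/=np.linalg.norm(u);v=np.cross(n,u)
    return c+p[5]*(np.cos(th)[:,None]*u+np.sin(th)[:,None]*v)
def res(p):
    C=circ(p);r=[]
    for n,e in(('top',et),('scene',es)):
        tr=cKDTree(e); d,_=tr.query(projuv(n,C)); r.append(d)
    return np.concatenate(r)
x0=np.r_[atz('top',[120.5,351.5],.2),0.,0.,.043]
for rr in (None,.045,.044,.043):
    f=(lambda p:res(p)) if rr is None else (lambda p:res(np.r_[p[:5],rr]))
    o=least_squares(f,x0 if rr is None else x0[:5],loss='soft_l1',f_scale=.3,diff_step=1e-4)
    p=o.x; n=np.array([p[3],p[4],1]);n/=np.linalg.norm(n)
    print(rr,p[:3].round(4),n.round(3),'tilt',np.degrees(np.arccos(n[2])).round(1),'az',np.degrees(np.arctan2(n[1],n[0])).round(1),p[5:],np.abs(o.fun).mean())
E
python3 fit.py; python3 - <<'E'
from h import *
for n in('top','scene'):
    for k in('camera',): print(n,[ (d['at'],d['confidence']) for d in vision.pinpoint(k,n)])
E
```

```text
((351.7137145996094, 121.12939453125), (29.398380279541016, 31.412353515625), 26.304773330688477) 699
((305.9174499511719, 255.78919982910156), (10.963346481323242, 31.775346755981445), 74.3508529663086) 535
None [ 0.7534 -0.0094  0.1798] [-0.359 -0.154  0.92 ] tilt 23.0 az -156.8 [0.04011059] 0.17593912487304056
0.045 [ 0.7516 -0.0088  0.1781] [-0.421 -0.163  0.892] tilt 26.8 az -158.8 [] 1.1054634569179898
0.044 [ 0.7502 -0.0089  0.1897] [-0.677 -0.084  0.731] tilt 43.0 az -172.9 [] 1.1646156910916154
0.043 [ 0.7561 -0.0102  0.1674] [-0.661 -0.054  0.749] tilt 41.5 az -175.3 [] 0.9534455459113319
top [([130.4, 339.8], 0.91)]
scene [([308.9, 310.7], 0.76)]
```

```bash
cat > circ.py <<'E'
from h import *
def contour(score,roi,th=None):
    r0,r1,c0,c1=roi
    g=score[r0:r1,c0:c1].astype(np.float32)
    g=cv2.resize(g,None,fx=8,fy=8,interpolation=cv2.INTER_CUBIC)
    if th is None:
        q=cv2.normalize(g,None,0,255,cv2.NORM_MINMAX).astype(np.uint8); t,_=cv2.threshold(q,0,255,cv2.THRESH_OTSU); m=(q>t).astype(np.uint8)
    else: m=(g>th).astype(np.uint8)
    cs,_=cv2.findContours(m,cv2.RETR_EXTERNAL,cv2.CHAIN_APPROX_NONE)
    c=max(cs,key=cv2.contourArea)[:,0].astype(float)
    return (c+.5)/8-.5+[c0,r0]
def fitc(n,score,roi,z,th=None):
    c=contour(score,roi,th)
    X=np.array([atz(n,(p[1],p[0]),z)[:2] for p in c[::4]])*1000
    e=cv2.fitEllipse(X.astype(np.float32))
    return np.round(e[0],1),np.round(e[1],1)
E
python3 - <<'E'
from circ import *
t=cv2.imread('pics/top0.png').astype(float); s=cv2.imread('pics/scene0.png').astype(float)
g=lambda im:im.mean(2); amb=lambda im:im[:,:,2]-im[:,:,0]
print('lid top',fitc('top',g(t),(219,246,383,410),.012))
print('stack top',fitc('top',g(t),(228,248,447,470),.034))
print('sieve top',fitc('top',g(t),(184,218,416,448),.029))
print('agar top',fitc('top',amb(t),(188,220,225,260),.199))
print('agar scene',fitc('scene',amb(s),(180,200,355,385),.199))
print('lid scene',fitc('scene',g(s),(241,258,218,247),.012))
for k,z in(('tray',0.015),('spray',.1)):
    for d in vision.silhouettes(k,'top')[:1]:
        r,c=np.nonzero(d['mask']); print(k,[atz('top',x,z).round(3) for x in((r.min(),c.min()),(r.max(),c.max()))])
for k in('spray','marker','tray','sampler'):
    for n in('top','scene'): print(k,n,[(atz(n,d['at'],0.0).round(3)[:2],round(d['confidence'],2)) for d in vision.pinpoint(k,n)[:2]])
E
```

```text
lid top (array([ 465.2, -170.5]), array([59.9, 60.8]))
stack top (array([ 454.6, -351.8]), array([61.2, 62.9]))
sieve top (array([ 565.7, -279.4]), array([100.3, 106. ]))
agar top (array([528.2, 263.1]), array([63.5, 63.8]))
agar scene (array([537.7, 260.1]), array([61., 72.]))
lid scene (array([ 460.2, -167.9]), array([57.4, 65.5]))
tray [array([ 0.62 , -0.111,  0.015]), array([ 0.396, -0.418,  0.015])]
spray [array([ 0.852, -0.15 ,  0.1  ]), array([ 0.701, -0.256,  0.1  ])]
spray top [(array([ 0.757, -0.2  ]), 0.62)]
spray scene [(array([ 0.75 , -0.216]), 0.78)]
marker top []
marker scene [(array([0.539, 0.002]), 0.38)]
tray top [(array([ 0.506, -0.258]), 0.62)]
tray scene [(array([ 0.513, -0.271]), 0.93)]
sampler top [(array([0.545, 0.261]), 0.97)]
sampler scene [(array([0.538, 0.252]), 0.91), (array([0.624, 0.499]), 0.54)]
```

```bash
python3 - <<'E'
import cv2
t=cv2.imread('pics/top0.png'); s=cv2.imread('pics/scene0.png')
a=cv2.resize(t[180:230,220:280],None,fx=7,fy=7,interpolation=cv2.INTER_CUBIC)
b=cv2.resize(s[170:220,340:400],None,fx=7,fy=7,interpolation=cv2.INTER_CUBIC)
cv2.imwrite('pics/pl.png',cv2.hconcat([a,b])[:, :800])
E
```

```text
(no output)
```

View pics/pl.png

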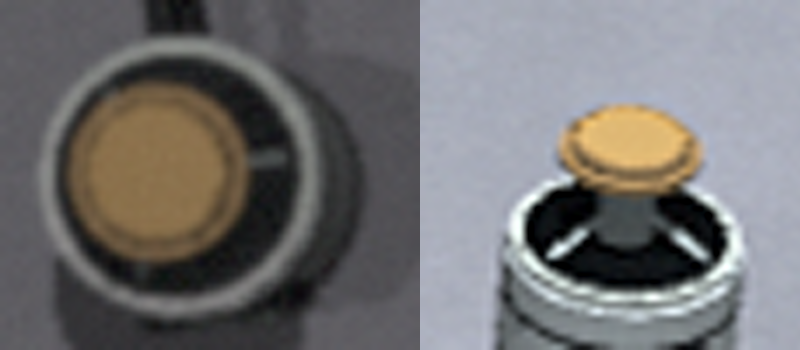

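```bash
cat >> circ.py <<'E'
from scipy.optimize import least_squares
A=np.linspace(0,2*np.pi,180,endpoint=False)
def rings(spec):  # list of (r,z)
    return np.concatenate([np.c_[r*np.cos(A),r*np.sin(A),0*A+z] for r,z in spec])
def hullfit(cams,spec,x0,axis=None):
    """cams: list of (name,contour uv). fit xy of convex body"""
    B=rings(spec)
    def dist(p):
        out=[]
        for n,c in cams:
            uv=proj(n,B+[p[0],p[1],0])[:,::-1].astype(np.float32)
            h=cv2.convexHull(uv)
            out+= [cv2.pointPolygonTest(h,(float(a),float(b)),True) - (p[2] if len(p)>2 else 0) for a,b in c[::6]]
        return np.array(out)
    o=least_squares(dist,list(x0)+[0.],x_scale=[.001,.001,.3],diff_step=1e-4,loss='soft_l1',f_scale=.4)
    return (o.x[:2]*1000).round(1),o.x[2].round(2),np.abs(o.fun).mean().round(2)
PL=[(.0315,.187),(.0315,.193),(.027,.199)]; LI=[(.031,.002),(.031,.012)]
E
python3 - <<'E'
from circ import *
t=cv2.imread('pics/top0.png').astype(float); s=cv2.imread('pics/scene0.png').astype(float)
g=lambda im:im.mean(2); amb=lambda im:im[:,:,2]-im[:,:,0]
pt=contour(amb(t),(188,220,225,260)); ps=contour(amb(s),(180,200,355,385))
lt=contour(g(t),(219,246,383,410)); ls=contour(g(s),(241,258,218,247))
for nm,sp,a,b,x0 in(('plate',PL,pt,ps,(.53,.26)),('lid',LI,lt,ls,(.463,-.17))):
    for c in([('top',a)],[('scene',b)],[('top',a),('scene',b)]): print(nm,hullfit(c,sp,x0))
E
```

```text
plate (array([528.5, 264.5]), np.float64(-0.11), np.float64(0.09))
plate (array([526.8, 265.1]), np.float64(0.43), np.float64(0.16))
plate (array([528.4, 264.6]), np.float64(0.06), np.float64(0.26))
lid (array([ 465. , -171.5]), np.float64(0.49), np.float64(0.16))
lid (array([ 455.2, -167.9]), np.float64(1.0), np.float64(0.73))
lid (array([ 463.8, -171.2]), np.float64(0.47), np.float64(0.91))
```

arm_command:
  plan: [-1, 0.783, 0.893, 0, -0.508, -1, 0.783, 0.893, 0, -0.508, -1, 0.783, 0.893, 0, -0.508, -1, 0.783, 0.893, 0, -0.508, -1, 0.783, 0.893, 0, -0.508, -1, 0.783, 0.893, 0, -0.508, -1, 0.783, 0.893, 0, -0.508, -1, 0.783, 0.893, 0, -0.508, -1, 0.783, 0.893, 0, -0.508, -1, 0.783, 0.893, -0.2, -0.508, -1, 0.783, 0.893, -0.2, -0.508, -1, 0.783, 0.893, -0.2, -0.508, -1, 0.783, 0.893, -0.2, -0.508, -1, 0.783, 0.893, -0.2, -0.508, -1, 0.783, 0.893, -0.2, -0.508]
  newtons: 6

```text
time_s: 3.8
ee_pos: [0.4648, -0.1722, 0.3261]
eef_rot: [-3.141, -0.002, -0.785]
force: [-0.1, 0.3, 0.9]
grip_width: 0.0937
```

arm_command:
  plan: [-1, 0, 0, -0.1, 0, -1, 0, 0, -0.2, 0, -1, 0, 0, -0.26, 0, -1, 0, 0, -0.3, 0, -1, 0, 0, -0.3, 0, -1, 0, 0, -0.3, 0]

```text
time_s: 4.4
ee_pos: [0.4652, -0.172, 0.2058]
eef_rot: [-3.141, -0.001, -0.785]
force: [0.1, -0.2, 0.0]
grip_width: 0.094
```

```bash
python3 - <<'E'
from h import *
t=vision.camera('top'); s=vision.camera('scene'); print(sensors.get_obs()['ee_pos'],sensors.get_obs()['time_s'],sensors.get_obs()['force'])
a=cv2.resize(t[190:280,340:430],None,fx=4.4,fy=4.4,interpolation=cv2.INTER_CUBIC)
b=cv2.resize(s[190:280,190:280],None,fx=4.4,fy=4.4,interpolation=cv2.INTER_CUBIC)
cv2.imwrite('pics/d1.png',cv2.hconcat([a,b]))
E
```

```text
[ 0.46534509 -0.17181199  0.20611616] 4.5 [ 0.08337004 -0.30078379  0.22098765]
```

View pics/d1.png

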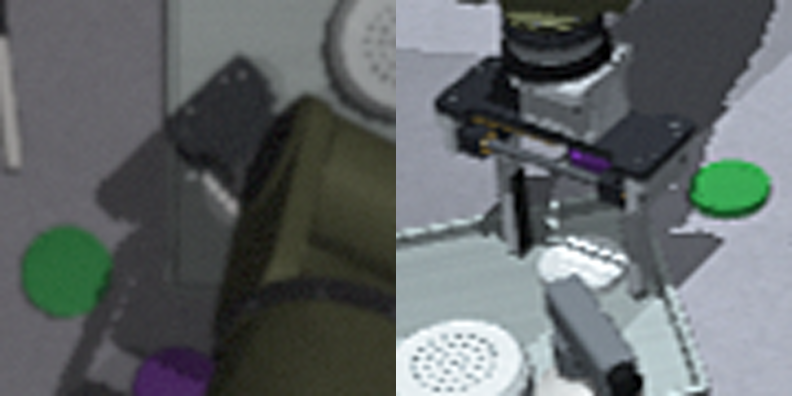

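arm_command:
  plan: [-0.2, 0, 0, -0.004, 0, 0, 0, 0, -0.004, 0, 1, 0, 0, -0.004, 0, 1, 0, 0, -0.004, 0, 1, 0, 0, -0.004, 0, 1, 0, 0, -0.004, 0, 1, 0, 0, -0.004, 0]
  newtons: 4

```text
time_s: 5.2
ee_pos: [0.4651, -0.1714, 0.2031]
eef_rot: [-3.142, -0.0, -0.784]
force: [0.1, 0.3, 2.5]
grip_width: 0.0627
```

arm_command:
  plan: [-0.5, 0, 0, 0, 0, -0.5, 0, 0, 0.01, 0, -0.5, 0, 0, 0.01, 0.75, -0.5, 0, 0, 0.01, 0.75, -0.5, 0, 0, 0.01, 0.75, -0.5, 0, 0, 0.01, 0.75, -0.5, 0, 0, 0.01, 0.75, -0.5, 0, 0, 0.01, 0.75, -0.5, 0, 0, 0.01, 0.75, -0.5, 0, 0, 0.01, 0.75, -0.5, 0, 0, 0.01, 0.75, -0.5, 0, 0, 0.01, 0.75, -0.5, 0, 0, 0.01, 0.75, -0.5, 0, 0, 0, 0.75, -0.5, 0, 0, 0, 0.75, 1, 0, 0, 0, 0.75, 1, 0, 0, 0, 0.75, 1, 0, 0, 0, 0.75, 1, 0, 0, 0, 0.75]

```text
time_s: 7.1
ee_pos: [0.4651, -0.1714, 0.2031]
eef_rot: [3.142, -0.0, 0.786]
force: [0.3, -0.3, 0.9]
grip_width: 0.0625
```

arm_command:
  plan: [1, 0, 0, 0, 0, 1, 0, 0, 0.05, 0, 1, 0, 0, 0.15, 0, 1, 0, 0, 0.25, 0, 1, 0, 0, 0.35, 0, 1, 0, 0, 0.45, 0, 1, 0, 0, 0.55, 0, 1, 0, 0, 0.57, 0, 1, 0, 0, 0.57, 0]
  newtons: 8

```text
time_s: 8.0
ee_pos: [0.465, -0.1713, 0.4319]
eef_rot: [3.139, -0.001, 0.787]
force: [0.8, 1.2, -0.4]
grip_width: 0.0623
```

```bash
python3 - <<'E'
from h import *
s=vision.camera('scene'); print(sensors.get_obs()['ee_pos'],sensors.get_obs()['grip_width'])
b=cv2.resize(s[100:240,170:310],None,fx=4.2,fy=4.2,interpolation=cv2.INTER_CUBIC)
cv2.imwrite('pics/d2.png',b)
E
```

```text
[ 0.46497395 -0.17134118  0.43035693] 0.06239848966869165
```

View pics/d2.png

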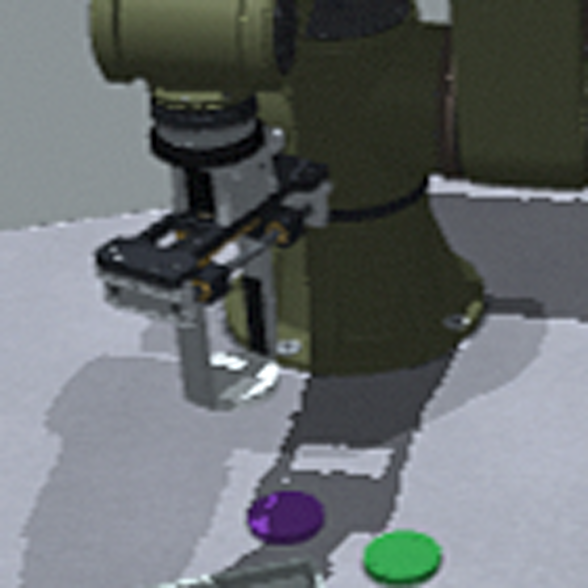

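arm_command:
  plan: [1, 0.14, 0.95, 0, -0.183, 1, 0.14, 0.95, 0, -0.183, 1, 0.14, 0.95, 0, -0.183, 1, 0.14, 0.95, 0, -0.183, 1, 0.14, 0.95, 0, -0.183, 1, 0.14, 0.95, 0, -0.183, 1, 0.14, 0.95, 0, -0.183, 1, 0.14, 0.95, 0, -0.183, 1, 0.14, 0.95, 0, -0.183, 1, 0.14, 0.95, 0, -0.183]

```text
time_s: 9.05
ee_pos: [0.5211, 0.2093, 0.4288]
eef_rot: [-3.141, 0.004, 0.405]
force: [0.5, -1.5, -0.2]
grip_width: 0.0622
```

```bash
python3 - <<'E'
from h import *
print(sensors.get_obs())
E
```

```text
{'time_s': 9.05, 'qpos': array([ 3.16687232e-01,  3.08937443e-01,  1.45287019e+00, -1.37784571e-04,
        1.38330538e+00,  1.48238382e+00]), 'joint_vel': array([-0.03891159, -0.02670457,  0.00955075, -0.00228597,  0.00316809,
       -0.00848748]), 'tau': array([  2.491915  , -53.86275172, -37.01109409,   0.13834968,
        -0.08552265,   0.19878045]), 'ee_pos': array([0.52106287, 0.20926618, 0.42876775]), 'eef_rot': array([-3.14141656,  0.00351856,  0.40512597]), 'force': array([ 0.46815009, -1.50564362, -0.15424932]), 'moment': array([-0.00423035, -0.01498445, -0.01153072]), 'grip_width': 0.06216845304103004}
```

arm_command:
  plan: [1, 0.01, 0.08, 0, 0, 1, 0.018, 0.14, 0, 0, 1, 0.018, 0.14, 0, 0, 1, 0.018, 0.14, 0, 0, 1, 0.018, 0.14, 0, 0]

```text
time_s: 9.55
ee_pos: [0.5284, 0.2632, 0.4307]
eef_rot: [3.141, 0.001, 0.402]
force: [0.4, -0.1, -0.6]
grip_width: 0.0626
```

```bash
python3 - <<'E'
from h import *
s=vision.camera('scene'); t=vision.camera('top'); print(sensors.get_obs()['ee_pos'],sensors.get_obs()['eef_rot'])
cv2.imwrite('pics/s3.png',s)
b=cv2.resize(s[130:230,320:420],None,fx=5,fy=5,interpolation=cv2.INTER_CUBIC)
cv2.imwrite('pics/d3.png',b)
E
```

```text
[0.52839874 0.26346739 0.43105919] [3.14152145e+00 7.84448726e-05 4.02071145e-01]
```

View pics/d3.png

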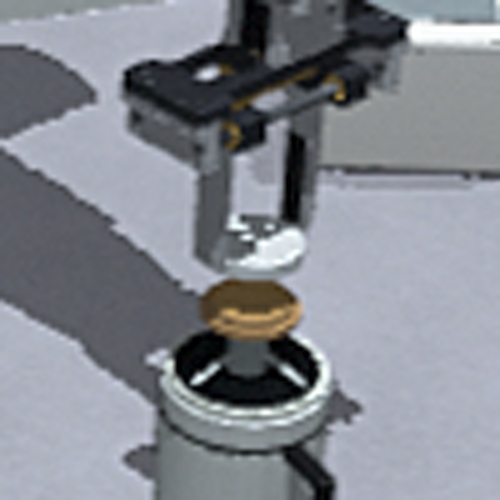

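arm_command:
  plan: [1, 0, 0.001, -0.04, 0, 1, 0, 0.001, -0.06, 0, 1, 0, 0.001, -0.07, 0, 1, 0, 0.001, -0.078, 0, 1, 0, 0.001, -0.078, 0]

```text
time_s: 10.15
ee_pos: [0.5283, 0.2649, 0.3998]
eef_rot: [-3.142, 0.0, 0.403]
force: [-0.2, 0.5, -0.4]
grip_width: 0.0623
```

```bash
python3 - <<'E'
from h import *
s=vision.camera('scene'); o=sensors.get_obs();print(o['ee_pos'],o['force'],o['grip_width'])
b=cv2.resize(s[130:230,320:420],None,fx=6,fy=6,interpolation=cv2.INTER_CUBIC)
cv2.imwrite('pics/d4.png',b)
E
```

```text
[0.52832409 0.264944   0.40007936] [-0.72730819 -0.28084561 -0.35307555] 0.062280075892567045
```

View pics/d4.png

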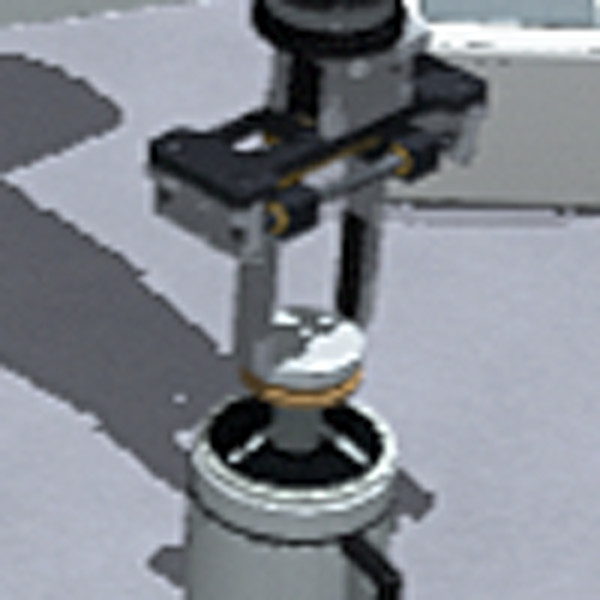

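arm_command:
  plan: [1, 0, 0, -0.004, 0, 1, 0, 0, -0.008, 0, 1, 0, 0, -0.012, 0, 1, 0, 0, -0.014, 0, 1, 0, 0, -0.014, 0]

```text
time_s: 10.7
ee_pos: [0.5283, 0.265, 0.3942]
eef_rot: [-3.142, 0.0, 0.403]
force: [0.7, -0.1, 0.5]
grip_width: 0.0625
```

```bash
python3 - <<'E'
from h import *
s=vision.camera('scene'); o=sensors.get_obs();print(o['ee_pos'],o['force'],o['moment'],o['grip_width'])
b=cv2.resize(s[130:230,320:420],None,fx=6,fy=6,interpolation=cv2.INTER_CUBIC)
cv2.imwrite('pics/d5.png',b)
E
```

```text
[0.52829516 0.2649942  0.39421569] [-0.0939904  -0.00340907 -0.39544547] [-0.01551638 -0.0319746  -0.00468427] 0.062097794811835555
```

View pics/d5.png

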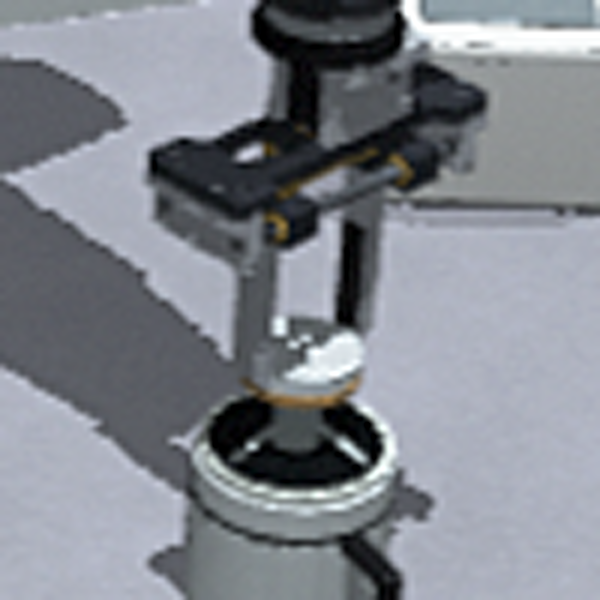

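arm_command:
  plan: [-0.5, 0, 0, 0, 0, -0.7, 0, 0, 0, 0, -0.7, 0, 0, 0, 0, -0.7, 0, 0, 0, 0]

```text
time_s: 11.15
ee_pos: [0.5283, 0.265, 0.3943]
eef_rot: [-3.142, -0.0, 0.403]
force: [-0.4, -0.5, 0.4]
grip_width: 0.0799
```

```bash
python3 - <<'E'
from h import *
s=vision.camera('scene'); o=sensors.get_obs();print(o['ee_pos'],o['force'],o['moment'],o['grip_width'])
b=cv2.resize(s[130:230,320:420],None,fx=6,fy=6,interpolation=cv2.INTER_CUBIC)
cv2.imwrite('pics/d6.png',b)
E
```

```text
[0.52829036 0.26500688 0.3942638 ] [-0.86902263 -0.16691007 -0.38219953] [-0.0091662  -0.007369    0.04424727] 0.07956760178464492
```

View pics/d6.png

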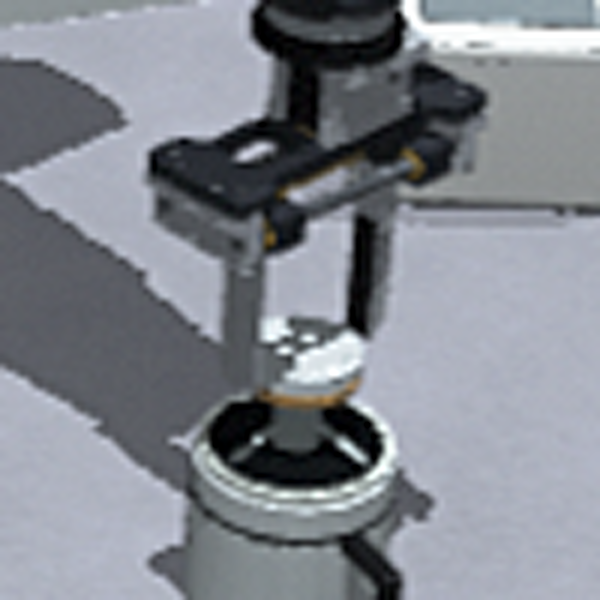

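```bash
python3 - <<'E'
from h import *
for n,rc in(('top',[130.4,339.8]),('scene',[308.9,310.7])):
    f=atz(n,rc,0.0); d=np.array([.7534,-.0094,.1798])-(f+[0,0,.125]); print(n,f.round(4),d.round(4),'tilt',np.degrees(np.arctan2(np.hypot(*d[:2]),d[2])).round(1),'az',np.degrees(np.arctan2(d[1],d[0])).round(1))
C=np.array([.7534,-.0094,.1798])+.13*np.array([-.359,-.154,.92]); print(C)
print([ (d['at'],d['confidence'],proj('top',C)) for d in vision.pinpoint('cam_focus','top')], proj('top',[.7534,-.0094,.1798]),proj('scene',[.7534,-.0094,.1798]))
for k in range(3):
    for n in('top','scene'):
        vision.camera(n)
        print(n,[(np.round(d['at'],1),round(d['confidence'],2)) for d in vision.pinpoint('cam_focus',n)+vision.pinpoint('cam_front',n)+vision.pinpoint('camera',n)],proj(n,C))
    break
E
```

```text
top [0.7711 0.008  0.    ] [-0.0177 -0.0174  0.0548] tilt 24.4 az -135.4
scene [ 0.7739 -0.0016  0.    ] [-0.0205 -0.0078  0.0548] tilt 21.8 az -159.1
[ 0.70673 -0.02942  0.2994 ]
[([132.3, 363.7], 0.65, array([[128.44540851, 365.79733584]]))] [[121.3351965 351.8003215]] [[255.64978824 305.81369454]]
top [(array([129.7, 366.8]), 0.8), (array([202.7, 256.3]), 0.66), (array([121.6, 350.8]), 0.85), (array([127.1, 341.8]), 0.8)] [[128.44540851 365.79733584]]
scene [(array([245.5, 439.8]), 0.62), (array([255.8, 171.1]), 0.28), (array([253.5, 307.9]), 0.96), (array([304.7, 308.3]), 0.71)] [[210.07895766 293.06703451]]
```

arm_command:
  plan: [-0.7, 0, 0, -0.03, 0, -0.7, 0, 0, -0.06, 0, -0.7, 0, 0, -0.06, 0, -0.7, 0, 0, -0.06, 0, 1, 0, 0, -0.06, 0, 1, 0, 0, -0.06, 0, 1, 0, 0, -0.06, 0, 1, 0, 0, -0.06, 0, 1, 0, 0, -0.06, 0]
  newtons: 20

```text
time_s: 12.55
ee_pos: [0.5283, 0.265, 0.3706]
eef_rot: [3.142, -0.001, 0.403]
force: [0.1, -0.8, 3.2]
grip_width: 0.0627
```

arm_command:
  plan: [1, 0, 0, 0.005, 0, 1, 0, 0, 0.015, 0, 1, 0, 0, 0.04, 0, 1, 0, 0, 0.07, 0, 1, 0, 0, 0.07, 0, 1, 0, 0, 0.07, 0]

```text
time_s: 13.15
ee_pos: [0.5282, 0.265, 0.3986]
eef_rot: [-3.142, -0.001, 0.403]
force: [-0.8, -0.1, 0.2]
grip_width: 0.0624
```

```bash
python3 - <<'E'
from h import *
s=vision.camera('scene'); o=sensors.get_obs();print(o['ee_pos'],o['force'],o['moment'],o['grip_width'])
b=cv2.resize(s[130:230,320:420],None,fx=6,fy=6,interpolation=cv2.INTER_CUBIC)
cv2.imwrite('pics/d7.png',b)
E
```

```text
[0.52823145 0.26495163 0.39816666] [-0.18370929  0.47502189 -1.7847769 ] [ 0.04455718 -0.04676124  0.05041884] 0.06261558795713963
```

View pics/d7.png

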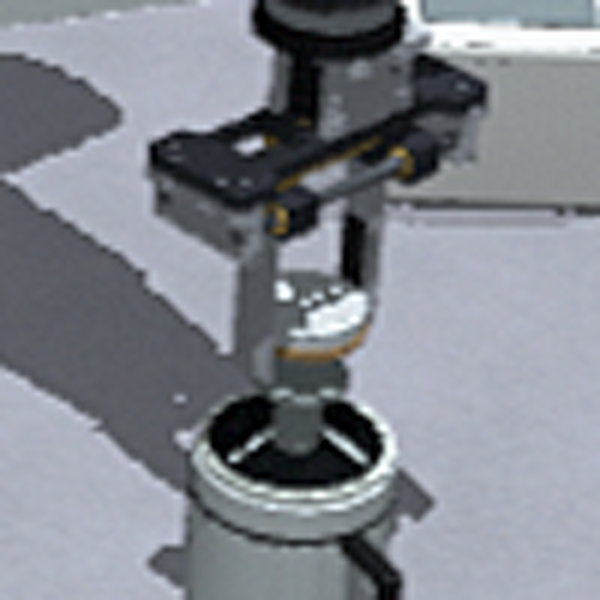

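arm_command:
  plan: [1, -0.08, -0.034, 0, 0, 1, -0.124, -0.053, 0, 0, 1, -0.124, -0.053, 0, 0, 1, -0.124, -0.053, -0.03, 0, 1, -0.124, -0.053, -0.055, 0, 1, -0.124, -0.053, -0.065, 0, 1, -0.124, -0.053, -0.07, 0, 1, -0.124, -0.053, -0.075, 0, 1, -0.124, -0.053, -0.075, 0]

```text
time_s: 14.1
ee_pos: [0.4788, 0.2438, 0.3682]
eef_rot: [3.141, -0.0, 0.403]
force: [-0.6, -1.4, 2.3]
grip_width: 0.0623
```

```bash
python3 - <<'E'
from h import *
s=vision.camera('scene'); o=sensors.get_obs();print(o['ee_pos'],o['force'],o['moment'],o['grip_width'])
b=cv2.resize(s[130:230,320:420],None,fx=6,fy=6,interpolation=cv2.INTER_CUBIC)
cv2.imwrite('pics/d8.png',b)
E
```

```text
[0.4787961  0.24380115 0.36836212] [-0.08148437 -1.57592827  1.20841692] [-0.22773762 -0.02789584 -0.06316756] 0.06242020077803396
```

View pics/d8.png

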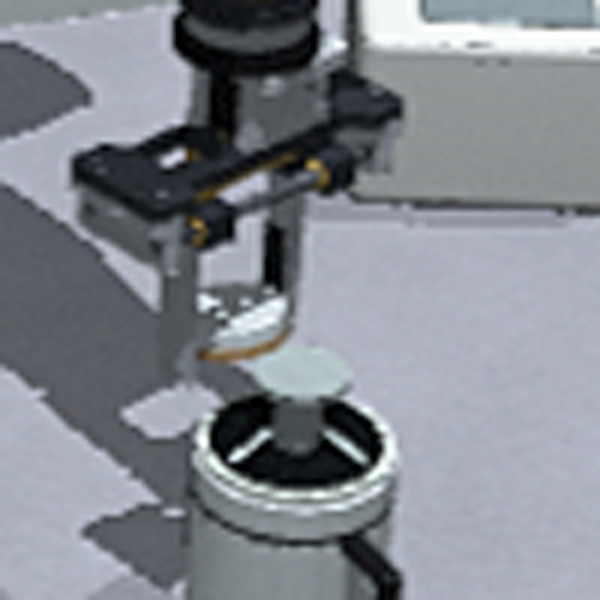

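arm_command:
  plan: [1, 0, 0, -0.005, 0, 1, 0, 0, -0.01, 0, 1, 0, 0, -0.014, 0, 1, 0, 0, -0.016, 0, 1, 0, 0, -0.016, 0]

```text
time_s: 14.65
ee_pos: [0.4787, 0.2438, 0.3619]
eef_rot: [-3.142, -0.0, 0.403]
force: [1.5, 0.2, 2.8]
grip_width: 0.0626
```

```bash
python3 - <<'E'
from h import *
s=vision.camera('scene'); o=sensors.get_obs();print(o['ee_pos'],o['force'],o['moment'],o['grip_width'])
b=cv2.resize(s[130:230,320:420],None,fx=6,fy=6,interpolation=cv2.INTER_CUBIC)
cv2.imwrite('pics/d9.png',b)
E
```

```text
[0.47871052 0.24383864 0.36189644] [1.11008806 0.75006484 2.9520617 ] [ 0.0545227  -0.31354762 -0.00772115] 0.0625513455851136
```

View pics/d9.png

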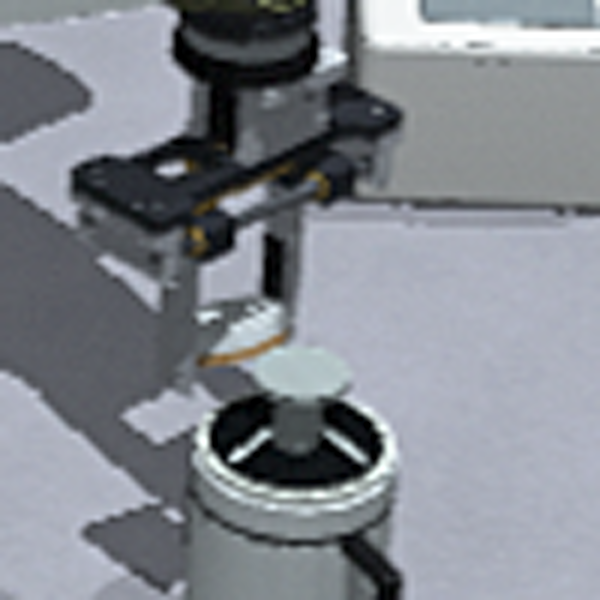

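arm_command:
  plan: [1, 0, 0, 0.03, 0, 1, 0, 0, 0.08, 0, 1, 0, 0, 0.14, 0, 1, 0.02, -0.02, 0.2, 0, 1, 0.05, -0.06, 0.25, 0, 1, 0.1, -0.12, 0.29, 0, 1, 0.15, -0.18, 0.302, 0, 1, 0.2, -0.24, 0.302, 0, 1, 0.25, -0.3, 0.302, 0, 1, 0.3, -0.36, 0.302, 0, 1, 0.35, -0.42, 0.302, 0, 1, 0.4, -0.48, 0.302, 0, 1, 0.44, -0.53, 0.302, 0, 1, 0.48, -0.58, 0.302, 0, 1, 0.52, -0.63, 0.302, 0, 1, 0.55, -0.66, 0.302, 0, 1, 0.567, -0.684, 0.302, 0, 1, 0.567, -0.684, 0.302, 0, 1, 0.567, -0.684, 0.302, 0]

```text
time_s: 16.6
ee_pos: [0.7053, -0.0295, 0.4827]
eef_rot: [-3.141, 0.0, 0.403]
force: [0.1, -0.1, -0.5]
grip_width: 0.0627
```

```bash
python3 - <<'E'
from h import *
s=vision.camera('scene');t=vision.camera('top'); o=sensors.get_obs();print(o['time_s'],o['ee_pos'],o['eef_rot'],o['force'],o['grip_width'])
cv2.imwrite('pics/s10.png',s);cv2.imwrite('pics/t10.png',t)
b=cv2.resize(s[130:270,230:370],None,fx=4.2,fy=4.2,interpolation=cv2.INTER_CUBIC)
cv2.imwrite('pics/d10.png',b)
E
```

```text
16.7 [ 0.70510508 -0.02910268  0.48307192] [-3.14150149e+00 -7.70473034e-05  4.04009798e-01] [-0.21921894  0.2368985  -1.01309026] 0.06260670290168942
```

View pics/d10.png

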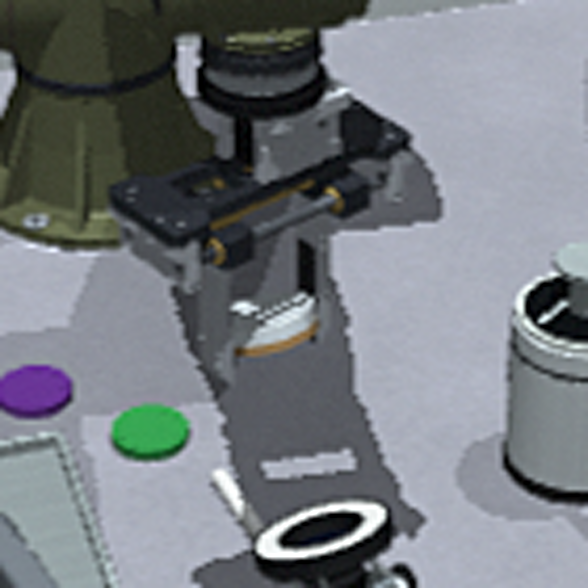

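View pics/t10.png

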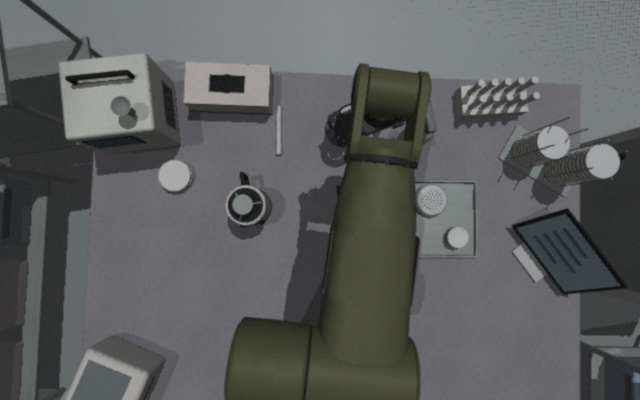

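```bash
cat > ov.py <<'E'
from circ import *
import sys
def model(tcp,th,du=0,az=np.radians(-156.9),sp=((.0315,0),(.0315,.006),(.031,.006),(.031,.016))):
    u=np.array([np.cos(az),np.sin(az),0]);v=np.array([-u[1],u[0],0]);n=np.sin(th)*u+np.cos(th)*np.array([0,0,1]);w=np.cross(v,n)
    c=np.array(tcp)-[0,0,.1806]+du*w*1. -.003*n
    return [c+r*(np.cos(A)[:,None]*w+np.sin(A)[:,None]*v)+z*n for r,z in sp],c,n
if __name__=='__main__':
    s=cv2.imread('pics/s10.png'); tcp=[.7053,-.0295,.4829]
    r0,c0,f=180,270,12
    base=cv2.resize(s[r0:r0+45,c0:c0+55],None,fx=f,fy=f,interpolation=cv2.INTER_CUBIC)
    out=[]
    for th in map(float,sys.argv[1:]):
        im=base.copy()
        for k,ring in enumerate(model(tcp,np.radians(th))[0]):
            uv=((proj('scene',ring)[:,::-1]-[c0,r0]+.5)*f).astype(int)
            cv2.polylines(im,[uv.reshape(-1,1,2)],True,[(0,0,255),(0,255,255),(255,255,0),(0,255,0)][k],1)
        out.append(im[:,120:580] if len(sys.argv)>2 else im)
    o=cv2.hconcat(out[:2]); 
    if len(out)>2: o=cv2.hconcat(out)
    o=cv2.resize(o,None,fx=min(1,800/o.shape[1]),fy=min(1,800/o.shape[1]),interpolation=cv2.INTER_AREA)
    cv2.imwrite('pics/ov%s.png'%sys.argv[1],o)
E
python3 ov.py 23
```

```text
(no output)
```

View pics/ov23.png

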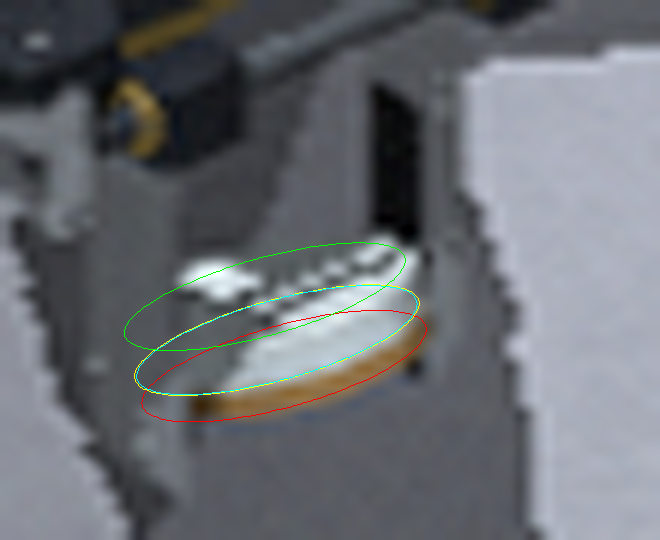

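```bash
python3 ov.py 19 27
```

```text
(no output)
```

View pics/ov19.png

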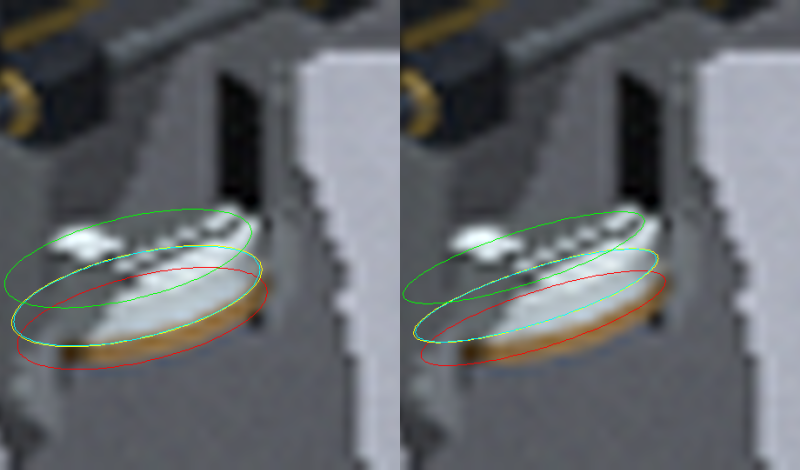

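```bash
cat > ft.py <<'E'
from ov import *
def run(pic='pics/s10.png',tcp=[.7053,-.0295,.4829]):
    s=cv2.imread(pic).astype(float); s=cv2.GaussianBlur(s,(0,0),.5)
    amb=s[:,:,2]-s[:,:,0]; lo=[];hi=[]
    for c in range(289,304):
        col=amb[195:222,c]; k=int(col.argmax()); pk=col[k]
        if pk<25: continue
        j=k
        while col[j]>pk/2: j+=1
        lo.append((c,195+j-1+(col[j-1]-pk/2)/(col[j-1]-col[j])))
        j=k
        while col[j]>pk/2: j-=1
        hi.append((c,195+j+(pk/2-col[j])/(col[j+1]-col[j])))
    lo=np.array(lo);hi=np.array(hi)
    def low(ring,cs):
        uv=proj('scene',ring)[:,::-1]; out=[]
        c=np.array(cs); h=np.zeros(len(c))
        m=uv[:,1]> np.interp(uv[:,0],[uv[:,0].min(),uv[:,0].max()],[uv[uv[:,0].argmin(),1],uv[uv[:,0].argmax(),1]])
        q=uv[m];q=q[q[:,0].argsort()]
        return np.interp(c,q[:,0],q[:,1])
    def res(p,w):
        rs,_,_=model(tcp,np.radians(p[0]*10))
        return np.r_[(low(rs[0],lo[:,0]-p[2])+p[1]-lo[:,1]),(low(rs[1],hi[:,0]-p[2])+p[1]-hi[:,1]),w*p[1],w*p[2]]
    print(np.c_[lo,hi[:,1]].round(1).tolist())
    for w in(.3,1,3):
        o=least_squares(res,[2.3,0,0],args=(w,),diff_step=1e-3); J=o.jac; cov=np.linalg.inv(J.T@J)*np.mean(o.fun**2)
        print(w,'th',(o.x[0]*10).round(1),'+-',(10*cov[0,0]**.5).round(1),'shift',o.x[1:].round(2),'rms',np.sqrt(np.mean(o.fun**2)).round(2))
if __name__=='__main__': run()
E
python3 ft.py
```

```text
[[289.0, 214.3, 212.4], [290.0, 214.3, 212.3], [291.0, 214.2, 212.1], [292.0, 214.0, 211.9], [293.0, 213.7, 211.6], [294.0, 213.5, 211.5], [295.0, 213.3, 211.3], [296.0, 213.1, 210.8], [297.0, 212.8, 210.6], [298.0, 212.5, 210.4], [299.0, 212.1, 209.8], [300.0, 211.5, 209.4], [301.0, 211.1, 208.8], [302.0, 210.5, 208.4], [303.0, 210.1, 207.8]]
0.3 th 18.0 +- 1.1 shift [-0.53  0.13] rms 0.14
1 th 19.2 +- 0.7 shift [-0.3   0.13] rms 0.16
3 th 20.2 +- 0.3 shift [-0.06  0.03] rms 0.17
```

```bash
cat > ft2.py <<'E'
from circ import *
def getpic(f,r0=None,c0=None,fx=None):
    im=cv2.imread(f)
    if fx:
        sm=cv2.resize(im,None,fx=1/fx,fy=1/fx,interpolation=cv2.INTER_AREA)
        s=np.zeros((400,640,3),np.uint8); s[r0:r0+sm.shape[0],c0:c0+sm.shape[1]]=sm; return s
    return im
def band(s,c,rows,cols):
    s=cv2.GaussianBlur(s.astype(float),(0,0),.5); amb=s[:,:,2]-s[:,:,0]; lo=[];hi=[]
    for c in range(*cols):
        col=amb[rows[0]:rows[1],c]; k=int(col.argmax()); pk=col[k]
        if pk<25: continue
        j=k
        while j<len(col)-1 and col[j]>pk/2: j+=1
        if j==len(col)-1: continue
        lo.append((c,rows[0]+j-1+(col[j-1]-pk/2)/(col[j-1]-col[j])))
        j=k
        while j>0 and col[j]>pk/2: j-=1
        hi.append((c,rows[0]+j+(pk/2-col[j])/(col[j+1]-col[j])))
    return np.array(lo),np.array(hi)
AZ=np.radians(-156.9);U=np.array([np.cos(AZ),np.sin(AZ),0]);V=np.array([-U[1],U[0],0])
def ring(c,a,b,r,z):
    n=np.tan(a)*U+np.tan(b)*V+[0,0,1];n/=np.linalg.norm(n)
    w=np.cross(V,n);w/=np.linalg.norm(w);v=np.cross(n,w)
    return c+z*n+r*(np.cos(A)[:,None]*w+np.sin(A)[:,None]*v)
def low(rg,cs):
    uv=proj('scene',rg)[:,::-1]
    i,j=uv[:,0].argmin(),uv[:,0].argmax()
    m=uv[:,1]>=np.interp(uv[:,0],[uv[i,0],uv[j,0]],[uv[i,1],uv[j,1]])
    q=uv[m];q=q[q[:,0].argsort()]
    return np.interp(cs,q[:,0],q[:,1])
def fit(name,s,gc,rows,cols,wb=.05,w=.5):
    lo,hi=band(s,None,rows,cols)
    def res(p):
        a,b=p[0]/10,p[1]/10
        n=np.tan(a)*U+np.tan(b)*V+[0,0,1];n/=np.linalg.norm(n)
        c=np.array(gc)-.003*n
        return np.r_[low(ring(c,a,b,.0315,0),lo[:,0]-p[3])+p[2]-lo[:,1],low(ring(c,a,b,.0315,.006),hi[:,0]-p[3])+p[2]-hi[:,1],w*p[2],w*p[3],wb*p[1]]
    o=least_squares(res,[1.5,0,0,0],diff_step=1e-3);J=o.jac;cov=np.linalg.inv(J.T@J)*np.mean(o.fun**2)
    print(name,len(lo),'a',np.degrees(o.x[0]/10).round(1),'b',np.degrees(o.x[1]/10).round(1),'sd',np.degrees(np.sqrt(np.diag(cov))[:2]/10).round(1),'shift',o.x[2:].round(2),'rms',np.sqrt(np.mean(o.fun**2)).round(2))
if __name__=='__main__':
  for wb in (.05,5):
    fit('d6',getpic('pics/d6.png',130,320,6),[.5283,.265,.190],(185,205),(364,380),wb)
    fit('d7',getpic('pics/d7.png',130,320,6),[.5283,.265,.2176],(180,195),(366,381),wb)
    fit('d8',getpic('pics/d8.png',130,320,6),[.4788,.2438,.1878],(180,195),(354,368),wb)
    fit('d9',getpic('pics/d9.png',130,320,6),[.4787,.2438,.1813],(180,195),(354,368),wb)
    fit('s10',getpic('pics/s10.png'),[.7053,-.0295,.3023],(195,222),(289,304),wb)
E
python3 ft2.py
```

```text
d6 15 a 3.5 b -5.3 sd [1.8 2.1] shift [ 0.46 -1.11] rms 0.25
d7 14 a 3.1 b -2.8 sd [1.3 1.3] shift [-0.04 -0.67] rms 0.16
d8 13 a 11.5 b -1.2 sd [0.8 0.7] shift [-0.12 -0.  ] rms 0.09
d9 13 a 21.1 b -0.2 sd [1.2 1. ] shift [-0.37  0.06] rms 0.14
s10 15 a 18.7 b -0.5 sd [1.  0.8] shift [-0.33  0.03] rms 0.14
d6 15 a 3.7 b -0.1 sd [2.  0.3] shift [-0.03 -0.14] rms 0.27
d7 14 a 2.7 b -0.0 sd [1.4 0.2] shift [-0.35 -0.21] rms 0.17
d8 13 a 11.0 b -0.0 sd [0.8 0.1] shift [-0.3   0.18] rms 0.1
d9 13 a 21.0 b -0.0 sd [1.1 0.2] shift [-0.41  0.06] rms 0.14
s10 15 a 18.4 b -0.0 sd [1.  0.2] shift [-0.45  0.15] rms 0.14
```

```bash
sed -i "s/^x0=.*/import sys\nx0=np.r_[atz('top',[120.5,351.5],.2),-.35,-.15,.04]/; s/for rr in (None.*/for rr in (None,):/" fit.py
python3 - <<'E'
src=open('fit.py').read()
for a,b in((100,120),(120,150),(130,180),(110,200)):
    exec(src.replace(',374,120)',f',374,{a})').replace(',326,150)',f',326,{b})'))
E
python3 - <<'E'
# foot: fit front-lower arc of dark foot in scene
from circ import *
s=cv2.imread('pics/scene0.png')
cv2.imwrite('pics/foot.png',cv2.resize(s[285:330,280:345],None,fx=12,fy=12,interpolation=cv2.INTER_CUBIC))
E
```

```text
((351.71832275390625, 121.12939453125), (30.480928421020508, 32.41804122924805), 27.095190048217773) 718
((306.9303894042969, 254.937255859375), (18.104793548583984, 41.30192565917969), 94.21035766601562) 1095
None [ 0.7528 -0.0093  0.1823] [-0.293 -0.16   0.943] tilt 19.5 az -151.3 [0.04123372] 0.4788369352981976
((351.7137145996094, 121.12939453125), (29.398380279541016, 31.412353515625), 26.304773330688477) 699
((305.9174499511719, 255.78919982910156), (10.963346481323242, 31.775346755981445), 74.3508529663086) 535
None [ 0.7563 -0.0104  0.1675] [-0.643 -0.038  0.765] tilt 40.1 az -176.6 [0.04085227] 0.839508063727242
((351.7035827636719, 121.08386993408203), (28.37482261657715, 30.496578216552734), 26.186641693115234) 705
((305.908447265625, 255.83738708496094), (10.588154792785645, 31.342191696166992), 74.32898712158203) 527
None [ 0.7258 -0.0218  0.1369] [-0.698  0.064  0.713] tilt 44.5 az 174.7 [-6.93690402e-08] 0.021850078022496756
((351.7134094238281, 121.13077545166016), (30.029855728149414, 31.968835830688477), 26.88396453857422) 711
((305.92376708984375, 255.84637451171875), (10.352187156677246, 30.9877986907959), 74.29621887207031) 516
None [ 0.7531 -0.0092  0.1783] [-0.85  -0.008  0.526] tilt 58.3 az -179.5 [0.04339454] 0.9969928252651458
```

View pics/foot.png

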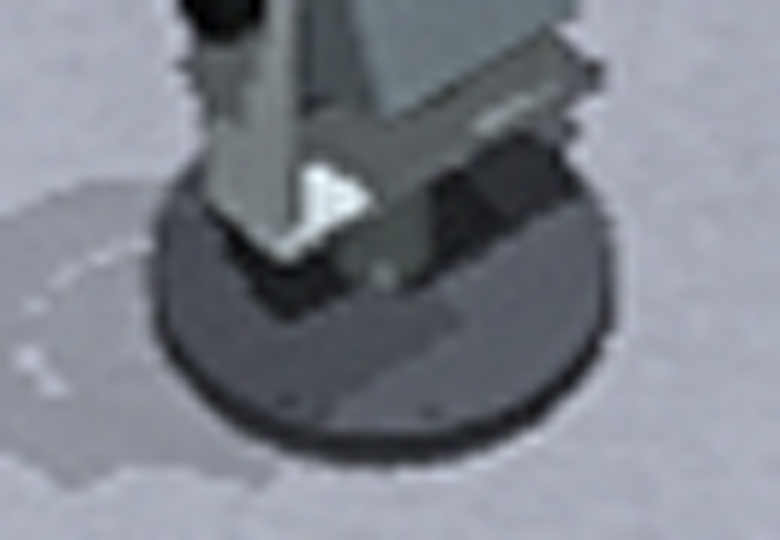

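```bash
cat > fit3.py <<'E'
from circ import *
t=cv2.imread('pics/top0.png').astype(float).mean(2); s=cv2.imread('pics/scene0.png').astype(float).mean(2)
def rg(p):
    c=p[:3];n=np.array([p[3],p[4],1]);n/=np.linalg.norm(n)
    w=np.cross([0,1,0],n);w/=np.linalg.norm(w);v=np.cross(n,w)
    return c+p[5]*(np.cos(A)[:,None]*w+np.sin(A)[:,None]*v)
def go(tt,ts,usetop=True,rfix=None):
    et=contour(t,(100,142,330,374),tt); es=contour(s,(248,266,288,326),ts)
    def f(q):
        p=np.r_[q[:3],q[3:5]*10,q[5]] if rfix is None else np.r_[q[:3],q[3:5]*10,rfix]
        R=rg(p);o=[]
        for n,e in (('top',et),('scene',es)):
            h=cv2.convexHull(proj(n,R)[:,::-1].astype(np.float32)); W=1 if (usetop or n=='scene') else .3
            o+=[W*cv2.pointPolygonTest(h,(float(a),float(b)),True) for a,b in e[::8]]
        return np.array(o)
    q0=np.r_[.7534,-.0094,.18,-.035,-.015,.04]
    o=least_squares(f,q0,x_scale=[.001,.001,.001,.001,.001,.001],diff_step=3e-4,loss='soft_l1',f_scale=.3)
    p=o.x;n=np.array([p[3]*10,p[4]*10,1]);n/=np.linalg.norm(n);F=p[:3]+.13*n
    print(tt,ts,'c',p[:3].round(4),'tilt',np.degrees(np.arccos(n[2])).round(1),'az',np.degrees(np.arctan2(n[1],n[0])).round(1),'r',p[5].round(4),'res',np.abs(o.fun).mean().round(2),'F',F.round(4),cv2.fitEllipse(es.astype(np.float32))[1:])
if __name__=='__main__':
    for a,b in((100,170),(120,140),(120,150),(120,170),(120,190),(135,170),(100,200)): go(a,b)
    go(120,165,False)
E
python3 fit3.py
```

```text
100 170 c [ 0.7534 -0.0094  0.1796] tilt 24.3 az -158.9 r 0.0414 res 0.09 F [ 0.7036 -0.0286  0.2981] ((10.721668243408203, 31.504852294921875), 74.276123046875)
120 140 c [ 0.7528 -0.0094  0.1823] tilt 18.4 az -153.6 r 0.0398 res 0.97 F [ 0.7161 -0.0277  0.3056] ((15.85810375213623, 33.19929122924805), 88.6763687133789)
120 150 c [ 0.7534 -0.0094  0.1798] tilt 23.0 az -156.9 r 0.04 res 0.14 F [ 0.7067 -0.0293  0.2994] ((10.966219902038574, 31.776016235351562), 74.34861755371094)
120 170 c [ 0.7534 -0.0094  0.1796] tilt 23.5 az -157.6 r 0.04 res 0.12 F [ 0.7055 -0.0292  0.2989] ((10.721668243408203, 31.504852294921875), 74.276123046875)
120 190 c [ 0.7534 -0.0094  0.1796] tilt 24.0 az -158.2 r 0.04 res 0.12 F [ 0.7043 -0.0291  0.2983] ((10.478049278259277, 31.208667755126953), 74.2354507446289)
135 170 c [ 0.7595 -0.0111  0.185 ] tilt 24.5 az -159.2 r 0.0415 res 0.15 F [ 0.7091 -0.0302  0.3033] ((10.721668243408203, 31.504852294921875), 74.276123046875)
100 200 c [ 0.7534 -0.0094  0.1795] tilt 24.9 az -160.0 r 0.0413 res 0.09 F [ 0.7019 -0.0281  0.2974] ((10.354315757751465, 30.984813690185547), 74.29522705078125)
120 165 c [ 0.7534 -0.0093  0.1797] tilt 23.8 az -158.0 r 0.0407 res 0.11 F [ 0.7048 -0.029   0.2987] ((10.785231590270996, 31.58145523071289), 74.27562713623047)
```

```bash
python3 - <<'E'
from circ import *
s=cv2.imread('pics/scene0.png').astype(float).mean(2)
pts=[]
for c in range(304,330):
    col=s[300:330,c]; 
    hi=col[-4:].mean(); dk=col[5:].min(); k=5+int(col[5:].argmin()); th=(hi+dk)/2
    j=k
    while col[j]<th: j+=1
    pts.append((c,300+j-1+(th-col[j-1])/(col[j]-col[j-1])))
pts=np.array(pts); print(pts[::5].round(1).tolist())
B=rings([(.055,0.),(.055,.008)])
def f(p):
    h=cv2.convexHull(proj('scene',B+[p[0],p[1],0])[:,::-1].astype(np.float32))
    return [cv2.pointPolygonTest(h,(float(a),float(b)),True) for a,b in pts]
o=least_squares(f,[.77,0],x_scale=.001,diff_step=1e-3); print(o.x.round(4),np.abs(o.fun).mean())
d=np.array([.7534,-.0094,.1798])-np.r_[o.x,.125]
print(d,'tilt',np.degrees(np.arctan2(np.hypot(*d[:2]),d[2])),'az',np.degrees(np.arctan2(d[1],d[0])))
# top: dark foot arc
t=cv2.imread('pics/top0.png').astype(float).mean(2)
print(proj('top',[o.x[0],o.x[1],0.0]))
im=cv2.imread('pics/top0.png'); im=cv2.resize(im[90:170,310:400],None,fx=7,fy=7,interpolation=cv2.INTER_CUBIC)
for z in(0,.01):
    uv=((proj('top',rings([(.055,z)])+[o.x[0],o.x[1],0])[:,::-1]-[310,90]+.5)*7).astype(int); cv2.polylines(im,[uv.reshape(-1,1,2)],True,(0,0,255),1)
cv2.imwrite('pics/ft.png',cv2.convertScaleAbs(im,alpha=1.5))
E
```

```text
[[304.0, 322.4], [309.0, 323.4], [314.0, 323.3], [319.0, 322.2], [324.0, 320.1], [329.0, 315.0]]
[ 7.731e-01 -1.000e-04] 0.0766357076837158
[-0.01966638 -0.00927244  0.0548    ] tilt 21.641415721457854 az -154.75673284435024
[[129.85541671 342.46336032]]
```

View pics/ft.png

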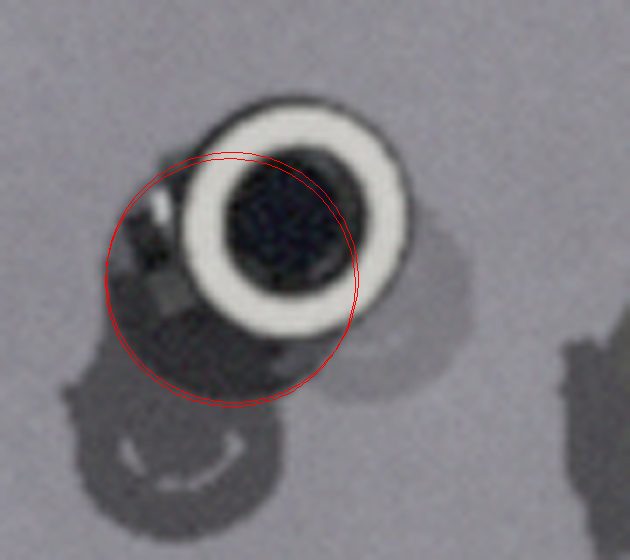

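arm_command:
  plan: [1, -0.03, 0.04, 0, 0, 1, -0.08, 0.1, 0, 0, 1, -0.14, 0.17, 0, 0, 1, -0.2, 0.24, 0, 0, 1, -0.26, 0.31, 0, 0, 1, -0.32, 0.38, 0, 0, 1, -0.38, 0.45, 0, 0, 1, -0.44, 0.53, 0, 0, 1, -0.5, 0.6, 0, 0, 1, -0.54, 0.65, -0.04, 0, 1, -0.567, 0.684, -0.1, 0, 1, -0.567, 0.684, -0.16, 0, 1, -0.567, 0.684, -0.22, 0, 1, -0.567, 0.684, -0.27, 0, 1, -0.567, 0.684, -0.29, 0, 1, -0.567, 0.684, -0.3, 0, 1, -0.567, 0.684, -0.304, 0, 1, -0.567, 0.684, -0.306, 0, 1, -0.567, 0.684, -0.306, 0]

```text
time_s: 18.6
ee_pos: [0.4786, 0.2439, 0.3611]
eef_rot: [-3.141, -0.001, 0.403]
force: [-3.9, 1.7, 2.5]
grip_width: 0.0626
```

```bash
python3 - <<'E'
from ft2 import *
s=vision.camera('scene'); o=sensors.get_obs();print(o['time_s'],o['ee_pos'],o['eef_rot'],o['force'],o['grip_width'])
cv2.imwrite('pics/s11.png',s)
for wb in(.05,5): fit('s11',s,o['ee_pos']-[0,0,.1806],(180,195),(354,368),wb)
E
```

```text
18.65 [0.47864936 0.24391227 0.36104244] [-3.14138035e+00 -1.22361397e-03  4.03517360e-01] [-3.65192152  1.16399967  3.25412029] 0.06271149516512504
s11 14 a 25.6 b -3.5 sd [1.4 0.8] shift [ 0.39 -0.22] rms 0.21
s11 14 a 22.8 b -0.3 sd [1.7 0.3] shift [-0.25  0.02] rms 0.27
```

arm_command:
  plan: [1, 0, 0, -0.002, 0, 1, 0, 0, -0.004, 0, 1, 0, 0, -0.004, 0]

```text
time_s: 18.95
ee_pos: [0.4788, 0.2438, 0.3589]
eef_rot: [3.141, -0.001, 0.403]
force: [0.3, 1.7, 3.5]
grip_width: 0.0627
```

```bash
python3 - <<'E'
from ft2 import *
s=vision.camera('scene'); o=sensors.get_obs();print(o['time_s'],o['ee_pos'],o['force'],o['grip_width'])
cv2.imwrite('pics/s12.png',s)
for wb in(.05,5): fit('s12',s,o['ee_pos']-[0,0,.1806],(180,195),(354,368),wb)
E
```

```text
19.0 [0.47882404 0.24378559 0.35885002] [0.33371528 0.94963467 3.9624588 ] 0.06270385581450551
s12 14 a 28.7 b -3.3 sd [1.3 0.5] shift [ 0.37 -0.33] rms 0.18
s12 14 a 26.1 b -0.4 sd [1.8 0.3] shift [-0.17 -0.22] rms 0.25
```

arm_command:
  plan: [1, 0, 0, 0.03, 0, 1, 0, 0, 0.08, 0, 1, 0, 0, 0.14, 0, 1, 0.02, -0.02, 0.2, 0, 1, 0.05, -0.06, 0.25, 0, 1, 0.1, -0.12, 0.29, 0, 1, 0.15, -0.18, 0.311, 0, 1, 0.2, -0.24, 0.311, 0, 1, 0.25, -0.3, 0.311, 0, 1, 0.3, -0.36, 0.311, 0, 1, 0.35, -0.42, 0.311, 0, 1, 0.4, -0.48, 0.311, 0, 1, 0.44, -0.53, 0.311, 0, 1, 0.48, -0.58, 0.311, 0, 1, 0.52, -0.63, 0.311, 0, 1, 0.55, -0.66, 0.311, 0, 1, 0.569, -0.684, 0.311, 0, 1, 0.569, -0.684, 0.311, 0, 1, 0.569, -0.684, 0.311, 0, 1, 0.569, -0.684, 0.311, 0]

```text
time_s: 21.0
ee_pos: [0.7059, -0.0292, 0.4834]
eef_rot: [-3.142, -0.0, 0.404]
force: [0.4, 0.2, 0.2]
grip_width: 0.0625
```

```bash
cat > mk.py <<'E'
from ft2 import *
import sys
k=sys.argv[1]
s=vision.camera('scene'); o=sensors.get_obs();print(o['time_s'],o['ee_pos'],o['eef_rot'],o['force'],o['grip_width'])
cv2.imwrite(f'pics/s{k}.png',s)
for wb in(.05,5): fit('s',s,o['ee_pos']-[0,0,.1806],(195,222),(289,304),wb)
r0,c0,f=180,270,12
im=cv2.resize(s[r0:r0+45,c0:c0+55],None,fx=f,fy=f,interpolation=cv2.INTER_CUBIC)
a=np.radians(float(sys.argv[2])); n=np.sin(a)*U+[0,0,np.cos(a)]; c=o['ee_pos']-[0,0,.1806]-.003*n
for r,z,col in((.0315,0,(0,0,255)),(.0315,.006,(0,255,255)),(.031,.016,(0,255,0))):
    uv=((proj('scene',ring(c,a,0,r,z))[:,::-1]-[c0,r0]+.5)*f).astype(int); cv2.polylines(im,[uv.reshape(-1,1,2)],True,col,1)
cv2.imwrite(f'pics/m{k}.png',im)
E
python3 mk.py 13 23
```

```text
21.05 [ 0.70590068 -0.0291353   0.48352247] [ 3.14150954e+00 -1.91875031e-04  4.04042746e-01] [ 0.20559299  0.12941683 -0.10820112] 0.06283752622009124
s 15 a 23.1 b -1.3 sd [1.1 0.7] shift [-0.35 -0.  ] rms 0.15
s 15 a 22.2 b -0.1 sd [1.  0.2] shift [-0.67  0.23] rms 0.15
```

View pics/m13.png

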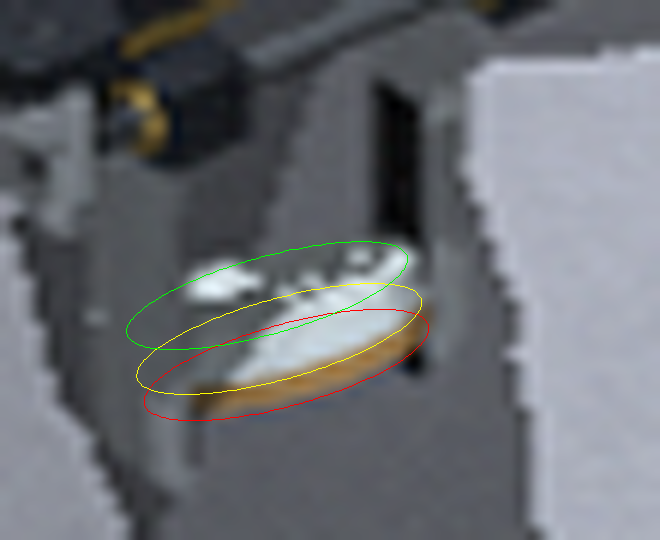

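arm_command:
  plan: [1, 0.001, -0.001, -0.003, 0, 1, 0.001, -0.001, -0.003, 0, 1, 0.001, -0.001, -0.003, 0, 1, 0.001, -0.001, -0.003, 0, 1, 0.001, -0.001, -0.003, 0, 1, 0.001, -0.001, -0.003, 0]

```text
time_s: 21.65
ee_pos: [0.7067, -0.0302, 0.4819]
eef_rot: [-3.142, -0.0, 0.403]
force: [1.1, 0.3, 0.5]
grip_width: 0.0627
```

```bash
python3 mk.py 14 23; python3 - <<'E'
from h import *
cv2.imwrite('pics/t14.png',vision.camera('top'))
a=cv2.imread('pics/scene0.png').astype(int);b=cv2.imread('pics/s14.png').astype(int)
print('ring diff',np.abs(a-b)[246:270,288:326].mean(), 'camera body',np.abs(a-b)[270:325,290:335].mean(),'stack',np.abs(a-b)[240:275,155:190].mean(),'settle',np.abs(a-b)[225:255,420:460].mean(),'spray',np.abs(a-b)[255:330,215:250].mean())
E
```

```text
21.7 [ 0.70668495 -0.03020899  0.48183354] [-3.14158924e+00  1.33190002e-05  4.03359924e-01] [ 0.10412262 -0.06766683  0.35595784] 0.06286408422791753
s 15 a 23.4 b -1.2 sd [1.1 0.7] shift [-0.37 -0.01] rms 0.15
s 15 a 22.7 b -0.1 sd [1.  0.2] shift [-0.66  0.24] rms 0.16
ring diff 28.12061403508772 camera body 3.9463973063973063 stack 1.5322448979591836 settle 1.3102777777777779 spray 9.296761904761905
```

View pics/s14.png

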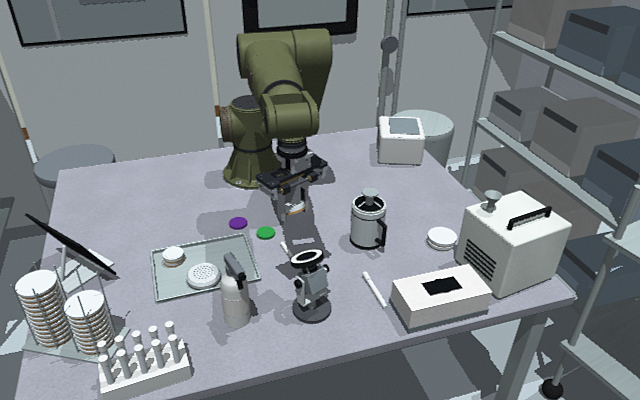

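```bash
python3 - <<'E'
from circ import *
for f in('scene0','s14'):
    s=cv2.imread(f'pics/{f}.png').astype(float).mean(2)
    print(f,cv2.fitEllipse(contour(s,(248,266,288,326),165).astype(np.float32)))
print(job.hand_in()); print(sensors.get_obs()['time_s'])
E
```

```text
scene0 ((305.9047546386719, 255.8213348388672), (10.785231590270996, 31.58145523071289), 74.27562713623047)
s14 ((305.9350280761719, 255.77835083007812), (10.856893539428711, 31.69751739501953), 74.15491485595703)
the job is handed in; nothing more can be done
None
the job is handed in; nothing more can be done
```

I put the loose white lid fully on the agar plate on the sampler, lifted the closed plate off, and handed in with it held at the camera's focus point, lid on. At the last check (21.7 s) the arm was still holding it.

- **Lid:** I chose the white disc alone on the tray over the green and purple ones and the amber-edged stack. I gripped it at two jaw angles to centre it. It went down without force, and the picture after release showed it seated with the fingers clear of the agar.
- **Tilting the plate:** The arm can only turn about the vertical, so I tilted the plate in the grip by pressing its flange edge lightly (about 4 N) on the empty plate holder. The first push came out about 3° short, so I went back and pushed again.
- **Squareness:** The plate's final tilt measures 22.7–23.4°, give or take about 1°. The camera's line of sight is about 22.6°; the ring light gave 23.0–23.5° and the foot and pivot gave 21.6°. The push geometry predicted about 27.5° before release, so the plate either sprang back a few degrees or that prediction disagrees with the picture.
- **Centring:** By the arm's reading, the underside centre is about 1 mm from the estimated focus point. The picture shows the plate about 0.4–0.7 pixels (1–2 mm) higher than modelled. I had moved down 1.2 mm for that, but the pictured offset did not change.
- **Everything else:** The ring light's outline matches the first picture, so the camera was not turned. The spare-plate stack and the larger dishes look the same as at the start. The spray bottle's image area changed slightly and I did not look into why. I saw nothing else out of place in the final scene picture.

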